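Set the length stop and load a salt brick for cutting

TASK

First set the length stop of the cutting fixture: lift its lever out of the wide parking pocket, swing it round and let it drop fully down into the notch marked by the pointed cone tag (flat discs mark the other three). Then take the salt brick from between the two marble blocks and stand it upright in the fixture's steel channel, lengthwise, flat on the bed with its end up against the stop. The wedged brick can only be gripped by its long sides and in the channel only by its ends, so set it down on the bench and take it again in between; leave the marble blocks, the caster and the hammer where they are.

Things in the scene. Friction and masses are not known exactly. Their poses are not given: they have to be found in the camera images.
- fixture: Grey round base plate, radius 175 mm, 15 mm thick, fixed to the bench; origin on the underside at the lever's vertical pivot axis, z up. In its frame the lever and notches are on the -x side and the steel channel runs along y at x = +75 mm.
- bed_floor (a point): Middle of the channel's floor, 20 mm above the bench; axes as the fixture's. The channel runs along y: two 9 mm thick steel walls, 270 mm long (y -135 to +135), 52 mm apart inside, tops 84 mm above this floor, both ends open.
- quadrant: The notched quadrant: six steel teeth on an arc-shaped ridge 76 mm from the pivot (under the lever arm, inside the knob), tops 58 mm above the bench. They form a wide parking pocket at lever angle 0 and four notches at lever angles -0.9, -0.5, +0.5 and +0.9 rad, each with about 0.05 rad of play either way. Origin and axes as the fixture's.
- lever (a joint): Swing of the lever about the vertical pivot, rad, range -1.04 to 1.04. At angle a the lever points from the pivot along (-cos a, -sin a) in the fixture's frame. The starting value lies in the parking pocket, within 0.13 rad of 0. The lever carries the stop along with it, 35 mm per rad.
- lever_arm (a joint): Lift of the lever arm, m: 0 fully down, up to 0.030; it falls by its own weight (0.4 kg). It must be lifted more than 12 mm to pass over the teeth; 0 again when it has dropped into a notch.
- lever_knob (a point): Centre of the top face of the lever's upright black round knob: 26 mm in diameter, 60 mm tall, 120 mm from the pivot; its top is 114 mm above the bench with the lever down. The lever arm, a 12 mm steel bar, runs under the knob with its top 58 mm above the bench.
- lever_tip (a point): Outer end of the lever arm, 144 mm from the pivot; it points at the tag of the notch that the lever is in.
- tag_cone: The mark: an upright pointed steel cone, 22 mm in diameter, 34 mm tall, standing on the base plate 158 mm from the pivot, in line with one of the four notches; origin at the centre of its underside.
- tag_flat1: Flat steel disc, 22 mm in diameter, 5 mm thick, on the base plate in line with an unmarked notch; origin at the centre of its underside.
- tag_flat2: Flat steel disc, 22 mm in diameter, 5 mm thick, on the base plate in line with an unmarked notch; origin at the centre of its underside.
- tag_flat3: Flat steel disc, 22 mm in diameter, 5 mm thick, on the base plate in line with an unmarked notch; origin at the centre of its underside.
- stop_face (a point): Foot of the stop's working face, on the channel floor in the middle of the channel's width; axes as the fixture's. The stop is a dark steel block 47 mm wide, 18 mm thick, 25 mm high, lying on the -y side of this point; it slides along the channel (y) as the lever swings. A brick that is home has its centre 30 mm from this point along the fixture's +y.
- brick: Salt brick standing upright, 60 mm long (its x) by 42 mm wide (its y) by 80 mm high, about 0.44 kg, pinkish orange; origin at the centre of its underside. It starts on the stock board with a marble block 5 to 9 mm from each 42 mm end face.
- stock_board: Fixed wooden board, 230 mm (x) by 85 mm (y) by 20 mm high, carrying the brick between the two marble blocks in a row along x; origin at the centre of its underside.
- marble_low: Bystander: grey-white marble block, 60 by 66 by 88 mm high, 0.93 kg; origin at the centre of its underside.
- marble_tall: Bystander: grey-white marble block, 64 by 70 mm, 96 mm high with a stepped top, 1.1 kg; origin at the centre of its underside.
- caster: Bystander: trolley caster standing wheel up on its 60 by 50 mm steel plate, 72 mm high; origin at the centre of its underside.
- hammer: Bystander: hammer with a wooden handle, 250 mm long, lying along its x on the bench on the far side.
There are look-alikes about, which are no part of the job. There is more than one size of the brick; the job needs the middle-sized.

How it is judged:
By the outcome, as a careful person would: the job done as asked, in the order asked, and still so for the second after the job is handed in, with the robot touching nothing.
It also fails if it takes over 72 s, if anything falls off the work surface, if the arm or the gripper's body presses on something with over 40 N, if the wrist force passes 120 N, or if a joint passes its speed limit or range.

ROBOT

A 6-joint arm with a two-finger parallel gripper is mounted at the origin on the work surface. World frame = base frame: x ahead of the robot, y to its left, z up, the work surface at z = 0. Lengths are in m, angles in rad, forces in N, time in s.
With the tool pointing down it reaches from about 0.4 to 0.825 m from the base axis. Payload 7 kg.
Tool frame: the origin (TCP) lies midway between the tips of the shut fingers; the grasp point (between the pads) lies hold_point_z behind it (hold_point_z is the distance from the TCP to the grasp point, in m); z points along the fingers, y is the line along which they close (so a half turn about z gives the same grasp; the last joint's range is limited). The gripper opens to 88 mm and grips with 3 to 60 N. Pads are 19 mm wide; open, the fingers measure 130 mm over their backs; the gripper's body (78 mm by 193 mm) begins 47 mm behind the grasp point.
Start: joints at [-0.953, 0.359, 0.012, 0, -1.224, -0.288], TCP at [0.219, -0.639, 0.227] pointing down, gripper open.
Joint ranges: [-3.07, 3.07], [-1.43, 2.12], [-1.02, 1.25], [-3.03, 1.67], [-3.05, -0], [-3.03, 3.03]. Speed limits (rad/s): [2.39, 2.39, 3.01, 3.14, 3.14, 3.14].

INTERFACE

Orientations are given as [roll, pitch, yaw] about the fixed x, y, z axes, in that order (R = Rz(yaw) Ry(pitch) Rx(roll)).
In Python, from station import * gives the robot as it stands.
- The arm moves only by the tool apply_moves, never from a script. Its argument "steps" is a list of rows, each an object with "translation": the shift along the world's x, y, z scaled (see below), a list of three; "rotation": the turn, a rotation vector about the world's x, y, z scaled (see below), a list of three. A call has exactly 10 rows; each row is the pose to reach, as a shift and turn from the pose commanded when the call began; what a row does not reach only later rows make up. The controller multiplies each number of a shift by 250 mm and each number of a turn by 30 degrees. A row lasts 1/12 s, in which the tool goes at most 41.7 mm and 7.16 degrees, less where a joint would pass 70% of its speed; a pose out of reach is approached as far as the arm can. A call with a number of a shift or a turn outside -1 to 1 is refused whole. A call with a gripper value outside its range is refused whole. "jaw" is the closure, from -1 (fully open) to 1 (shut), so that 0 is half open, set as the call begins (left out, the last holds). The fingers move at their own pace and stop on an object; "newtons" is the grip in N (left out, the last holds). Time passes only in rows, so rows that repeat a pose let the fingers close, or fill a call up. It gives the time, the measured TCP pose, the force, the opening and the grip force at its end, in the units of the state.
- get_state(): the state, without advancing time (a new reading comes with each control period).
- grab_frame(name): name is "scene" or "side" or "wrist"; returns the picture (480x640x3 uint8, blue, green, red); there is no depth.
- camera_model(name): a dict with "fx", "fy", "cx", "cy" (pixels), "xyz" and "rotation" of the camera in the world. Camera axes: x right, y down, z forward; pixel columns grow to the right and rows downward; lengths in m; the calibration is good to about 2 mm. A picture is of the moment at which its call begins: read the wrist's pose just before it. camera_model takes no time and is no camera call; for the wrist camera it gives the pose at the moment of the call.
- job_done(): hands the job in; it is judged then, once.
The state is a dict: "t": time; "q": joint angles; "qd": joint speeds; "joint_efforts": joint torques, N m; "eef_pos": TCP position; "ee_rot": TCP orientation; "force": force on the tool from outside, world axes, zero at the start; "moment": the same for the moment, N m; "width": finger opening in m; "gripper_force": force on a finger pad.
Only numpy, scipy, OpenCV 4.12 (cv2) and the standard library are available. Lean on these libraries where they do the work, as an engineer would, in place of code of your own. Each camera call takes 0.05 s, during which the arm holds its last target. There are 200 camera calls.

## Working session

There is one attempt and no reset: what is moved stays moved. The work goes in short steps, Python scripts to look and compute and a tool call to move; the robot and the scene stay as the last step left them, time stands still between calls to the robot, and variables do not carry over. Pictures are saved under pics/ and viewed, at most 10 in all, crops included, and the job is handed in when it is done.

Besides the shell and the picture viewer there is one more tool, called after "Call:" by a JSON object that holds its "op" and its "data". apply_moves: Moves the arm, as the interface text tells. Shifts and turns lie within -1 to 1; 1 stands for 250 mm of shift or 30 degrees of turn. Its arguments: {"type":"object","properties":{"steps":{"type":"array"},"jaw":{"type":"number"},"newtons":{"type":"number"}},"required":["steps"]}

```bash
mkdir -p pics
cat > h.py <<'E'
from station import *
import numpy as np, cv2, json
def snap(n,f):
    m=camera_model(n); im=grab_frame(n); cv2.imwrite(f,im)
    json.dump({k:np.array(v).tolist() for k,v in m.items()},open(f+'.json','w')); return im
E
python3 - <<'E'
from h import *
for n in ("scene","side","wrist"): snap(n,f"pics/{n}0.png"); m=camera_model(n); print(n,{k:np.round(v,3).tolist() for k,v in m.items()})
s=get_state(); print({k:np.round(v,3).tolist() for k,v in s.items()})
try: print(hold_point_z)
except Exception as e: print(e)
E
```

```text
scene {'fx': 585.427, 'fy': 585.427, 'cx': 318.635, 'cy': 239.035, 'xyz': [1.668, -0.166, 0.767], 'rotation': [-2.119, 0.021, 1.343]}
side {'fx': 486.84, 'fy': 486.84, 'cx': 304.876, 'cy': 240.515, 'xyz': [0.524, -0.759, 0.941], 'rotation': [-2.367, 0.013, -0.117]}
wrist {'fx': 425.961, 'fy': 425.961, 'cx': 317.166, 'cy': 245.76, 'xyz': [0.139, -0.667, 0.383], 'rotation': [2.829, -0.0, 1.901]}
{'t': 0.15, 'q': [-0.953, 0.359, 0.011, -0.0, -1.224, -0.288], 'qd': [-0.0, -0.002, 0.001, 0.0, 0.0, -0.0], 'joint_efforts': [-0.001, -58.328, 29.329, 7.001, 0.009, -0.0], 'eef_pos': [0.218, -0.638, 0.226], 'ee_rot': [3.14, -0.0, -2.812], 'force': [-0.139, -0.338, -0.301], 'moment': [0.003, 0.023, 0.015], 'gripper_force': 0.0, 'width': 0.088}
0.0188
```

View pics/scene0.png

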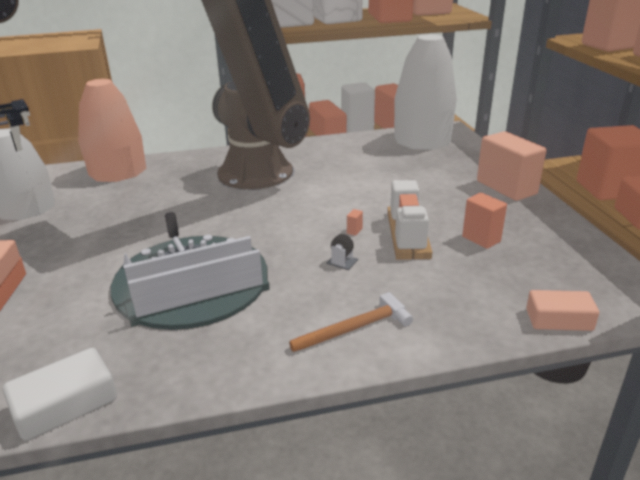

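View pics/side0.png

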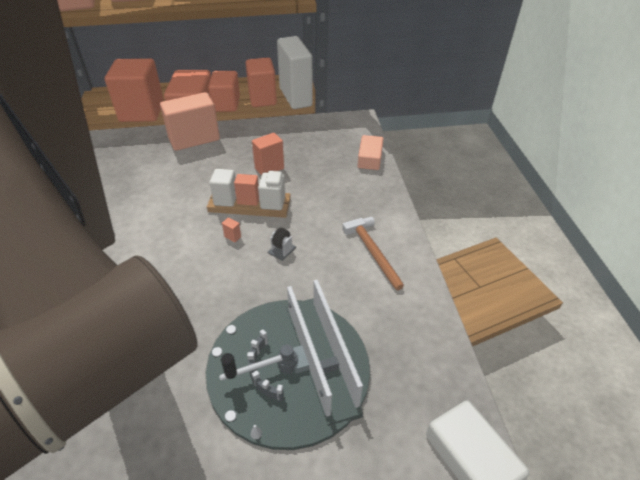

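The side view shows the fixture at (288,370) with the lever in the parking pocket and its knob at (229,365). The cone is at (255,432), the flat discs at (231,329), (217,352) and (230,415). The cone is on the near side (-y fixture), so the notch should be +0.9.

Brick candidates in the side view are the small one (232,230), the one between the marbles (247,188) and the larger one (268,153). The one between the marbles on the board fits. I'll confirm this in an enlarged crop.

Run:
```python
import cv2,numpy as np
a=cv2.imread('pics/side0.png');b=cv2.imread('pics/scene0.png')
A=cv2.resize(a[275:455,190:390],None,fx=3,fy=3,interpolation=cv2.INTER_CUBIC) #600x540
cv2.imwrite('pics/c1.png',A)
B=cv2.resize(a[130:260,195:305],None,fx=3.5,fy=3.5,interpolation=cv2.INTER_CUBIC)
C=cv2.resize(b[170:270,330:440],None,fx=3.5,fy=3.5,interpolation=cv2.INTER_CUBIC)
h=max(B.shape[0],C.shape[0]);f=lambda i:cv2.copyMakeBorder(i,0,h-i.shape[0],0,0,cv2.BORDER_CONSTANT)
cv2.imwrite('pics/c2.png',np.hstack([f(B),f(C)]));print(B.shape,C.shape)
```

```text
(455, 385, 3) (350, 385, 3)
```

View pics/c1.png

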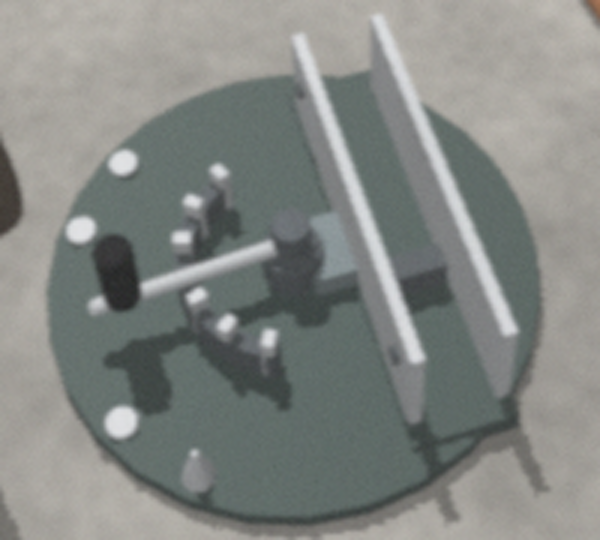

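View pics/c2.png

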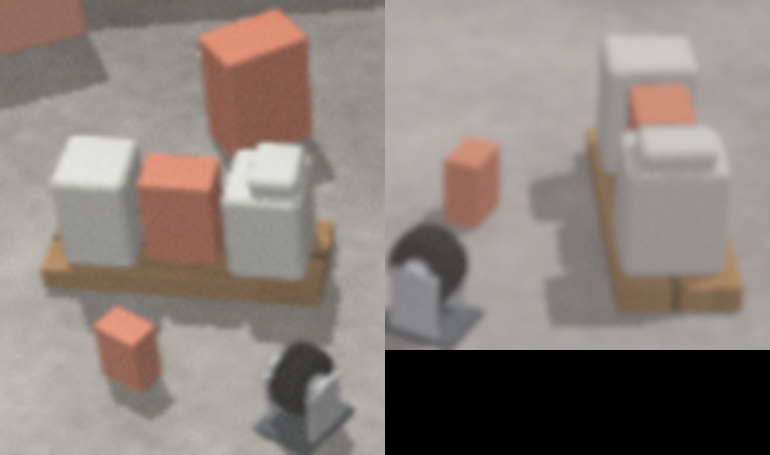

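Middle brick confirmed. It sits on the board between the stepped marble and the plain one, and is clearly bigger than the loose small brick and smaller than the loose large one. Cone base is at crop (199,482), at angle +0.9. Next I fit poses from these pixels.

```bash
cat >> h.py <<'E'
from scipy.spatial.transform import Rotation as Ro
from scipy.optimize import least_squares
def proj(m,P):
    P=np.atleast_2d(P); c=(P-np.array(m['xyz']))@Ro.from_euler('xyz',m['rotation']).as_matrix()
    return np.c_[m['fx']*c[:,0]/c[:,2]+m['cx'],m['fy']*c[:,1]/c[:,2]+m['cy']]
def w(p,q):  # pose x,y,yaw on local points
    q=np.array(q,float);c,s=np.cos(p[2]),np.sin(p[2])
    return np.c_[p[0]+c*q[:,0]-s*q[:,1],p[1]+s*q[:,0]+c*q[:,1],q[:,2]]
def lm(f): return json.load(open(f+'.json'))
E
python3 - <<'E'
from h import *
S=lm('pics/side0.png');C=lm('pics/scene0.png')
r=lambda a,R,z:[-R*np.cos(a),-R*np.sin(a),z]
loc=[r(-.9,.158,.02),r(-.5,.158,.02),r(.5,.158,.02),r(.9,.158,.015),r(.9,.158,.049),[.0445,.135,.104],[.0445,-.135,.104],[.1055,.135,.104],[.1055,-.135,.104]]
px=np.array([[123,162],[81,230],[121,422],[199,482],[196,452],[298,37],[417,358],[377,17],[511,330]])/3+[190,275]
f=lambda p:(proj(S,w(p,loc)+[0,0,p[3]])-px).ravel()
o=least_squares(f,[.5,-.3,0,0]);print('fix',o.x.round(4),f(o.x).round(1).reshape(-1,2).tolist())
p=o.x.copy()
kp=np.array([[113,245],[97,305]])/3+[190,275]
g=lambda a:(proj(S,w(p,[r(a[0],.120,.114),r(a[0],.144,.052)]))-kp).ravel()
oa=least_squares(g,[0.]);print('lever',oa.x,g(oa.x).round(1)); print('knob',w(p,[r(oa.x[0],.12,.114)]), w(p,[r(.9,.12,.114)]))
bs=[[-.03,.021,.1],[.03,.021,.1],[.03,-.021,.1],[-.03,-.021,.1],[-.03,-.021,.02],[.03,-.021,.02]]
bp=np.array([[145,157],[220,158],[214,188],[139,186],[142,257],[219,262]])/3.5+[195,130]
cs=[[-.03,-.021,.1],[-.03,.021,.1]];cp=(np.array([[631,87],[690,87]])-[385,0])/3.5+[330,170]
h=lambda q:np.r_[(proj(S,w(q,bs)+[0,0,q[3]])-bp).ravel(),(proj(C,w(q,cs)+[0,0,q[3]])-cp).ravel()]
ob=least_squares(h,[.5,.1,0,0]);print('brick',ob.x.round(4),h(ob.x).round(1).reshape(-1,2).tolist())
# independent height: knob top from both views coarse
gq=lambda X:np.r_[(proj(S,X[None])-kp[:1]).ravel(),(proj(C,X[None])-[171,214]).ravel()]
print('knob tri',least_squares(gq,[.4,-.4,.1]).x.round(3))
E
```

```text
fix [ 0.538  -0.2191  0.1878 -0.003 ] [[-0.1, 0.2], [-0.0, 0.0], [0.4, -0.0], [0.4, -2.2], [-0.2, 0.3], [-0.6, -0.6], [0.5, 1.3], [-0.7, -0.5], [0.1, 1.2]]
lever [0.04741081] [-0.6  0.5 -3.   0.5]
knob [[ 0.42133283 -0.24705312  0.114     ]] [[ 0.482296  -0.3253606  0.114    ]]
brick [ 0.4743  0.3275 -0.2026 -0.0056] [[0.2, -1.4], [-0.2, -0.8], [-0.9, 0.0], [-0.9, -0.3], [1.5, 1.1], [0.1, 0.7], [-0.1, 0.6], [-0.2, 0.1]]
knob tri [ 0.422 -0.245  0.113]
```

Call:
{"op": "apply_moves", "data": {"steps": [{"translation": [0.08, 0.09, 0], "rotation": [0, 0, -0.02]}, {"translation": [0.17, 0.2, 0], "rotation": [0, 0, -0.05]}, {"translation": [0.27, 0.32, 0], "rotation": [0, 0, -0.08]}, {"translation": [0.37, 0.45, 0], "rotation": [0, 0, -0.1]}, {"translation": [0.47, 0.57, 0], "rotation": [0, 0, -0.12]}, {"translation": [0.57, 0.69, 0], "rotation": [0, 0, -0.14]}, {"translation": [0.67, 0.81, 0], "rotation": [0, 0, -0.16]}, {"translation": [0.75, 0.91, 0], "rotation": [0, 0, -0.18]}, {"translation": [0.81, 0.98, 0], "rotation": [0, 0, -0.18]}, {"translation": [0.81, 0.98, 0], "rotation": [0, 0, -0.18]}], "jaw": -0.4, "newtons": 30}}

```text
t: 0.98
eef_pos: [0.4235, -0.3907, 0.2266]
ee_rot: [3.141, 0.001, -2.903]
force: [0.1, -1.3, -0.1]
width: 0.0611
gripper_force: 0.0
```

Call:
{"op": "apply_moves", "data": {"steps": [{"translation": [0, 0.1, 0], "rotation": [0, 0, 0]}, {"translation": [0, 0.24, 0], "rotation": [0, 0, 0]}, {"translation": [0, 0.38, 0], "rotation": [0, 0, 0]}, {"translation": [0, 0.5, 0], "rotation": [0, 0, 0]}, {"translation": [-0.01, 0.575, 0], "rotation": [0, 0, 0]}, {"translation": [-0.01, 0.575, -0.12], "rotation": [0, 0, 0]}, {"translation": [-0.01, 0.575, -0.25], "rotation": [0, 0, 0]}, {"translation": [-0.01, 0.575, -0.38], "rotation": [0, 0, 0]}, {"translation": [-0.01, 0.575, -0.5], "rotation": [0, 0, 0]}, {"translation": [-0.01, 0.575, -0.59], "rotation": [0, 0, 0]}]}}

```text
t: 1.82
eef_pos: [0.4173, -0.2497, 0.0769]
ee_rot: [3.141, -0.001, -2.906]
force: [-0.2, 0.4, -0.4]
width: 0.0613
gripper_force: 0.0
```

Call:
{"op": "apply_moves", "data": {"steps": [{"translation": [0, 0, 0], "rotation": [0, 0, 0]}, {"translation": [0, 0, 0], "rotation": [0, 0, 0]}, {"translation": [0, 0, 0], "rotation": [0, 0, 0]}, {"translation": [0, 0, 0], "rotation": [0, 0, 0]}, {"translation": [0, 0, 0], "rotation": [0, 0, 0]}, {"translation": [0, 0, 0], "rotation": [0, 0, 0]}, {"translation": [0, 0, 0], "rotation": [0, 0, 0]}, {"translation": [0, 0, 0], "rotation": [0, 0, 0]}, {"translation": [0, 0, 0], "rotation": [0, 0, 0]}, {"translation": [0, 0, 0], "rotation": [0, 0, 0]}], "jaw": 1, "newtons": 30}}

```text
t: 2.65
eef_pos: [0.4192, -0.25, 0.0801]
ee_rot: [-3.141, 0.001, -2.906]
force: [-1.8, 0.9, 6.7]
width: 0.0255
gripper_force: 30.0
```

Call:
{"op": "apply_moves", "data": {"steps": [{"translation": [0, 0, 0.02], "rotation": [0, 0, 0]}, {"translation": [0, 0, 0.04], "rotation": [0, 0, 0]}, {"translation": [0, 0, 0.06], "rotation": [0, 0, 0]}, {"translation": [0, 0, 0.08], "rotation": [0, 0, 0]}, {"translation": [0, 0, 0.088], "rotation": [0, 0, 0]}, {"translation": [0, 0, 0.088], "rotation": [0, 0, 0]}, {"translation": [0, 0, 0.088], "rotation": [0, 0, 0]}, {"translation": [0, 0, 0.088], "rotation": [0, 0, 0]}, {"translation": [0, 0, 0.088], "rotation": [0, 0, 0]}, {"translation": [0, 0, 0.088], "rotation": [0, 0, 0]}]}}

```text
t: 3.48
eef_pos: [0.4191, -0.2499, 0.101]
ee_rot: [-3.141, 0.001, -2.906]
force: [5.1, 0.4, -3.9]
width: 0.0255
gripper_force: 30.0
```

Call:
{"op": "apply_moves", "data": {"steps": [{"translation": [0.015, -0.049, 0], "rotation": [0, 0, 0.199]}, {"translation": [0.036, -0.095, 0], "rotation": [0, 0, 0.398]}, {"translation": [0.061, -0.14, 0], "rotation": [0, 0, 0.597]}, {"translation": [0.061, -0.14, 0], "rotation": [0, 0, 0.597]}, {"translation": [0.09, -0.181, 0], "rotation": [0, 0, 0.796]}, {"translation": [0.124, -0.22, 0], "rotation": [0, 0, 0.995]}, {"translation": [0.124, -0.22, 0], "rotation": [0, 0, 1]}, {"translation": [0.124, -0.22, 0], "rotation": [0, 0, 1]}, {"translation": [0.124, -0.22, 0], "rotation": [0, 0, 1]}, {"translation": [0.124, -0.22, 0], "rotation": [0, 0, 1]}]}}

```text
t: 4.32
eef_pos: [0.4498, -0.3046, 0.1005]
ee_rot: [3.141, 0.0, -2.383]
force: [5.0, 1.9, -4.8]
width: 0.0254
gripper_force: 30.0
```

Call:
{"op": "apply_moves", "data": {"steps": [{"translation": [0.038, -0.034, 0], "rotation": [0, 0, 0.2]}, {"translation": [0.079, -0.064, 0], "rotation": [0, 0, 0.4]}, {"translation": [0.123, -0.09, 0], "rotation": [0, 0, 0.6]}, {"translation": [0.123, -0.09, 0], "rotation": [0, 0, 0.6]}, {"translation": [0.123, -0.09, 0], "rotation": [0, 0, 0.6]}, {"translation": [0.123, -0.09, 0], "rotation": [0, 0, 0.6]}, {"translation": [0.123, -0.09, 0], "rotation": [0, 0, 0.6]}, {"translation": [0.123, -0.09, 0], "rotation": [0, 0, 0.6]}, {"translation": [0.123, -0.09, 0], "rotation": [0, 0, 0.6]}, {"translation": [0.123, -0.09, 0], "rotation": [0, 0, 0.6]}]}}

```text
t: 5.15
eef_pos: [0.4799, -0.3272, 0.1011]
ee_rot: [3.141, 0.0, -2.069]
force: [3.2, 0.6, -3.8]
width: 0.0253
gripper_force: 30.0
```

Call:
{"op": "apply_moves", "data": {"steps": [{"translation": [0, 0, -0.01], "rotation": [0, 0, 0]}, {"translation": [0, 0, -0.02], "rotation": [0, 0, 0]}, {"translation": [0, 0, -0.03], "rotation": [0, 0, 0]}, {"translation": [0, 0, -0.04], "rotation": [0, 0, 0]}, {"translation": [0, 0, -0.05], "rotation": [0, 0, 0]}, {"translation": [0, 0, -0.06], "rotation": [0, 0, 0]}, {"translation": [0, 0, -0.07], "rotation": [0, 0, 0]}, {"translation": [0, 0, -0.08], "rotation": [0, 0, 0]}, {"translation": [0, 0, -0.084], "rotation": [0, 0, 0]}, {"translation": [0, 0, -0.084], "rotation": [0, 0, 0]}]}}

```text
t: 5.98
eef_pos: [0.4805, -0.3275, 0.0803]
ee_rot: [-3.141, -0.0, -2.068]
force: [0.4, 0.2, -0.4]
width: 0.0255
gripper_force: 30.0
```

Call:
{"op": "apply_moves", "data": {"steps": [{"translation": [0, 0, 0], "rotation": [0, 0, 0]}, {"translation": [0, 0, 0], "rotation": [0, 0, 0]}, {"translation": [0, 0, 0], "rotation": [0, 0, 0]}, {"translation": [0, 0, 0], "rotation": [0, 0, 0]}, {"translation": [0, 0, 0.08], "rotation": [0, 0, 0]}, {"translation": [0, 0, 0.2], "rotation": [0, 0, 0]}, {"translation": [0, 0, 0.35], "rotation": [0, 0, 0]}, {"translation": [0, 0, 0.5], "rotation": [0, 0, 0]}, {"translation": [0, 0, 0.65], "rotation": [0, 0, 0]}, {"translation": [0, 0, 0.75], "rotation": [0, 0, 0]}], "jaw": -0.4}}

```text
t: 6.82
eef_pos: [0.4809, -0.328, 0.272]
ee_rot: [-3.137, -0.0, -2.068]
force: [0.6, -0.4, 0.1]
width: 0.0615
gripper_force: 0.0
```

Call:
{"op": "apply_moves", "data": {"steps": [{"translation": [0, 0.07, 0.02], "rotation": [0, 0, 0.08]}, {"translation": [0, 0.16, 0.04], "rotation": [0, 0, 0.18]}, {"translation": [0, 0.26, 0.06], "rotation": [0, 0, 0.3]}, {"translation": [0, 0.36, 0.08], "rotation": [0, 0, 0.42]}, {"translation": [0, 0.46, 0.08], "rotation": [0, 0, 0.54]}, {"translation": [0, 0.56, 0.08], "rotation": [0, 0, 0.66]}, {"translation": [0, 0.66, 0.08], "rotation": [0, 0, 0.78]}, {"translation": [0, 0.75, 0.08], "rotation": [0, 0, 0.88]}, {"translation": [0, 0.83, 0.08], "rotation": [0, 0, 0.96]}, {"translation": [0, 0.88, 0.08], "rotation": [0, 0, 1]}], "jaw": -1}}

```text
t: 7.65
eef_pos: [0.4801, -0.1058, 0.2879]
ee_rot: [-3.141, 0.0, -1.541]
force: [1.1, -0.6, -0.1]
width: 0.0876
gripper_force: 0.0
```

Call:
{"op": "apply_moves", "data": {"steps": [{"translation": [0, 0.07, 0], "rotation": [0, 0, 0.08]}, {"translation": [0, 0.16, 0], "rotation": [0, 0, 0.18]}, {"translation": [0, 0.26, 0], "rotation": [0, 0, 0.3]}, {"translation": [0, 0.36, 0], "rotation": [0, 0, 0.42]}, {"translation": [0, 0.46, 0], "rotation": [0, 0, 0.54]}, {"translation": [0, 0.56, 0], "rotation": [0, 0, 0.66]}, {"translation": [0, 0.66, 0], "rotation": [0, 0, 0.78]}, {"translation": [0, 0.75, 0], "rotation": [0, 0, 0.88]}, {"translation": [0, 0.83, 0], "rotation": [0, 0, 0.96]}, {"translation": [0, 0.88, 0], "rotation": [0, 0, 1]}]}}

```text
t: 8.48
eef_pos: [0.4802, 0.1143, 0.2877]
ee_rot: [-3.141, 0.0, -1.018]
force: [0.7, 0.3, 1.1]
width: 0.0873
gripper_force: 0.0
```

Call:
{"op": "apply_moves", "data": {"steps": [{"translation": [0, 0.07, 0], "rotation": [0, 0, 0.08]}, {"translation": [0, 0.16, 0], "rotation": [0, 0, 0.18]}, {"translation": [0, 0.26, 0], "rotation": [0, 0, 0.3]}, {"translation": [0, 0.36, 0], "rotation": [0, 0, 0.42]}, {"translation": [0, 0.46, 0], "rotation": [0, 0, 0.54]}, {"translation": [0, 0.56, 0], "rotation": [0, 0, 0.66]}, {"translation": [0, 0.66, 0], "rotation": [0, 0, 0.78]}, {"translation": [0, 0.75, 0], "rotation": [0, 0, 0.88]}, {"translation": [0, 0.8, 0], "rotation": [0, 0, 0.96]}, {"translation": [0, 0.8, 0], "rotation": [0, 0, 1]}]}}

```text
t: 9.32
eef_pos: [0.4803, 0.3145, 0.2869]
ee_rot: [3.141, 0.0, -0.494]
force: [0.1, -1.0, 0.2]
width: 0.0878
gripper_force: 0.0
```

Run:
```python
from h import *
a=snap("wrist","pics/w1.png");b=snap("side","pics/s1.png")
m=lm("pics/w1.png");print({k:np.round(v,3).tolist() for k,v in m.items()},proj(m,w([.4743,.3275,-.2026],[[0,0,.1]])))
c=cv2.resize(b[275:455,190:390],None,fx=2.5,fy=2.5,interpolation=cv2.INTER_CUBIC)
cv2.imwrite("pics/s1c.png",c)
s=get_state();print(s['eef_pos'],s['ee_rot'],s['q'])
```

```text
{'fx': 425.961, 'fy': 425.961, 'cx': 317.166, 'cy': 245.76, 'xyz': [0.554, 0.274, 0.444], 'rotation': [2.83, -0.001, -2.064]} [[305.45654659 228.51205594]]
[0.48023012 0.3125416  0.28718704] [ 3.14066831e+00  1.16665435e-04 -4.97218806e-01] [ 9.18300360e-01  1.57905287e-01 -1.21139516e-01  2.87978551e-05
 -1.29268279e+00  1.55269296e-01]
```

View pics/w1.png

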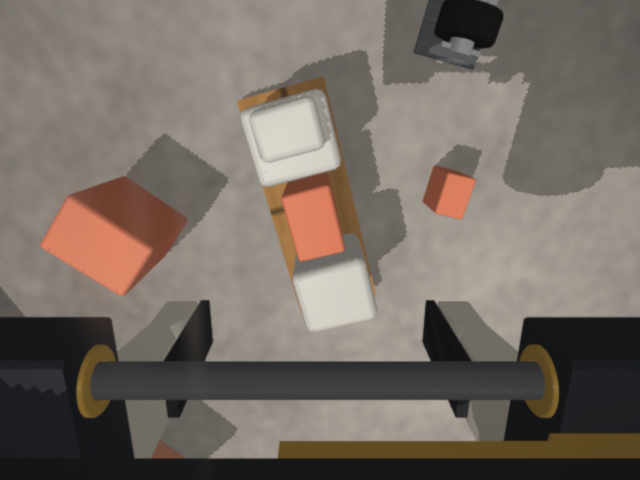

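View pics/s1c.png

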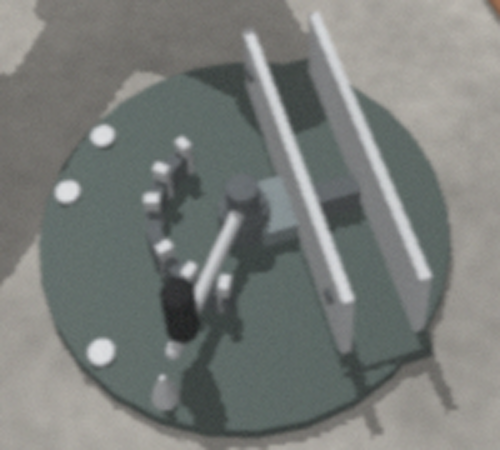

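The wrist view shows the brick top with corners (284,186), (327,178), (344,250) and (300,260) between the marbles. The side crop shows the lever between the last two teeth, pointing at the cone, with the knob top at crop (179,284).

Run:
```python
from h import *
S=lm('pics/side0.png');C=lm('pics/scene0.png');W=lm('pics/w1.png')
p=[.538,-.2191,.1878]
k=np.array([179,284])/2.5+[190,275]
g=lambda a:(proj(S,w(p,[[-.12*np.cos(a[0]),-.12*np.sin(a[0]),.114+a[1]]]))-k).ravel()
print('lever a,lift',least_squares(g,[.8,0]).x)
bs=[[-.03,.021,.1],[.03,.021,.1],[.03,-.021,.1],[-.03,-.021,.1]]
bp=np.array([[145,157],[220,158],[214,188],[139,186]])/3.5+[195,130]
# wrist: up in image = toward tall marble = +x brick; left = +y
wp=np.array([[300,260],[284,186],[327,178],[344,250]])
H=lambda q:(proj(W,w(q,bs)+[0,0,q[3]])-wp).ravel()
for f in (H,lambda q:np.r_[H(q),(proj(S,w(q,bs)+[0,0,q[3]])-bp).ravel()]):
  o=least_squares(f,[.47,.33,-.2,0]);print(o.x.round(4),f(o.x).round(1).reshape(-1,2).tolist())
```

```text
lever a,lift [0.92173628 0.01080988]
[ 4.780e-01  3.175e-01 -2.800e-01  4.000e-04] [[-2.7, -2.3], [-3.3, 3.6], [4.3, 0.6], [1.6, -2.2]]
[ 0.4776  0.3177 -0.2736 -0.0006] [[-2.3, -2.1], [-3.3, 4.1], [4.1, 0.8], [1.8, -2.3], [1.9, -1.2], [1.4, 0.3], [-0.3, 1.2], [-0.2, -0.1]]
```

Two checks needed: whether the lever is fully down, and which wrist edges belong to the brick's top face. I'll put both in one enlarged composite with predicted points marked.

Run:
```python
from h import *
S=lm('pics/side0.png');p=[.538,-.2191,.1878]
def crop(f,x,y,wd,ht,k,pts=[]):
    c=cv2.resize(cv2.imread(f)[y:y+ht,x:x+wd],None,fx=k,fy=k,interpolation=cv2.INTER_CUBIC)
    for q,col in pts: cv2.circle(c,tuple(int(round(v)) for v in ((np.array(q)-[x,y]+.5)*k)),2,col,-1)
    return c
def L(a,l): 
    P=w(p,[[-r*np.cos(a),-r*np.sin(a),z+l] for r,z in ((.12,.114),(.144,.052),(.107,.114),(.133,.114))]); return proj(S,P)
A=crop('pics/side0.png',205,340,60,60,6.5,[(q,(0,255,0)) for q in L(.047,0)])
B=crop('pics/s1.png',235,375,60,60,6.5,[(q,(0,255,0)) for q in L(.9,0)]+[(q,(0,0,255)) for q in L(.9,.012)])
W=crop('pics/w1.png',230,160,150,40,1)
W=crop('pics/w1.png',265,165,95,105,5.5)
W=cv2.resize(W,(int(W.shape[1]*595/W.shape[0]),595))
Z=np.vstack([A,B]);Z=cv2.resize(Z,(297,595));cv2.imwrite('pics/c3.png',np.hstack([Z[:, :],W])[:, :800]);print(W.shape,595/105)
```

```text
(595, 537, 3) 5.666666666666667
```

View pics/c3.png

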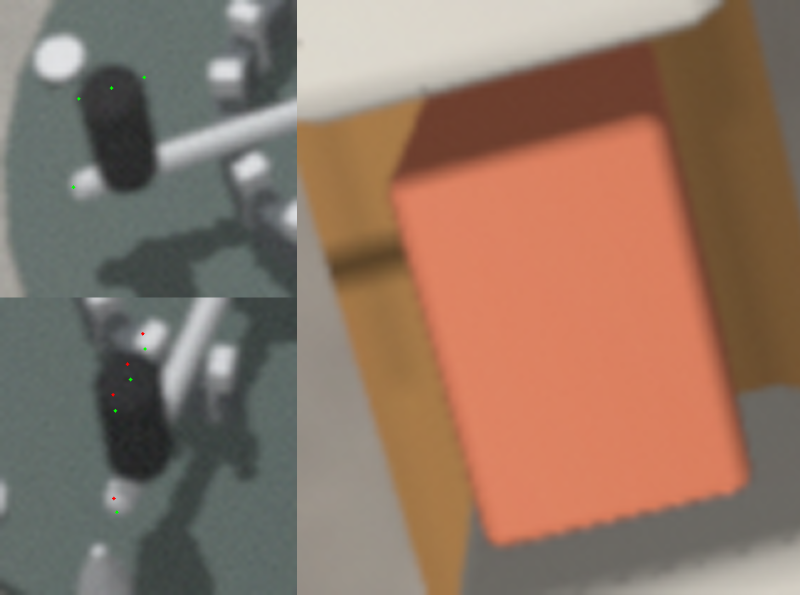

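The true brick-top corners in the crop are (394,185), (662,117), (748,487) and (490,545); the dark red strip above them is the end face. The lever tip matches "down" and the force evidence agrees. I'll recheck it later from another camera.

Run:
```python
from h import *
S=lm('pics/side0.png');W=lm('pics/w1.png')
bs=[[-.03,.021,.1],[.03,.021,.1],[.03,-.021,.1],[-.03,-.021,.1]]
bp=np.array([[145,157],[220,158],[214,188],[139,186]])/3.5+[195,130]
wp=(np.array([[490,545],[394,185],[662,117],[748,487]])-[297,0])/5.667+[265,165]
H=lambda q:(proj(W,w(q,bs)+[0,0,q[3]])-wp).ravel()
for f in (H,lambda q:np.r_[H(q),(proj(S,w(q,bs)+[0,0,q[3]])-bp).ravel()]):
  o=least_squares(f,[.47,.33,-.2,0]);print(o.x.round(4),f(o.x).round(1).reshape(-1,2).tolist())
print(get_state()['eef_pos'].round(4) if hasattr(get_state()['eef_pos'],'round') else get_state()['eef_pos'])
c=cv2.imread('pics/w1.png'); print(np.degrees(np.arctan2(*(wp[1]-wp[0])[::-1])),np.linalg.norm(wp[1]-wp[0]),np.linalg.norm(wp[1]-wp[2]))
```

```text
[ 0.4698  0.322  -0.2565 -0.0177] [[0.1, 0.0], [-0.2, -0.2], [0.1, 0.3], [0.1, -0.1]]
[ 0.4731  0.3204 -0.2513 -0.0041] [[-0.5, 1.4], [-1.9, -1.2], [0.3, -1.4], [1.2, 0.7], [0.2, -0.5], [-0.3, 0.7], [-1.7, 1.6], [-1.6, 0.6]]
[0.4802 0.3125 0.2872]
-104.93141717813756 65.74557838543154 48.78989139590034
```

Call:
{"op": "apply_moves", "data": {"steps": [{"translation": [-0.028, 0.036, -0.05], "rotation": [0, 0, 0.2]}, {"translation": [-0.028, 0.036, -0.15], "rotation": [0, 0, 0.4]}, {"translation": [-0.028, 0.036, -0.27], "rotation": [0, 0, 0.48]}, {"translation": [-0.028, 0.036, -0.39], "rotation": [0, 0, 0.48]}, {"translation": [-0.028, 0.036, -0.51], "rotation": [0, 0, 0.48]}, {"translation": [-0.028, 0.036, -0.62], "rotation": [0, 0, 0.48]}, {"translation": [-0.028, 0.036, -0.72], "rotation": [0, 0, 0.48]}, {"translation": [-0.028, 0.036, -0.81], "rotation": [0, 0, 0.48]}, {"translation": [-0.028, 0.036, -0.876], "rotation": [0, 0, 0.48]}, {"translation": [-0.028, 0.036, -0.876], "rotation": [0, 0, 0.48]}]}}

```text
t: 10.25
eef_pos: [0.4719, 0.3188, 0.0654]
ee_rot: [3.136, 0.003, -0.249]
force: [-0.2, -0.6, -0.1]
width: 0.0878
gripper_force: 0.0
```

Call:
{"op": "apply_moves", "data": {"steps": [{"translation": [0, 0, 0], "rotation": [0, 0, 0]}, {"translation": [0, 0, 0], "rotation": [0, 0, 0]}, {"translation": [0, 0, 0], "rotation": [0, 0, 0]}, {"translation": [0, 0, 0], "rotation": [0, 0, 0]}, {"translation": [0, 0, 0], "rotation": [0, 0, 0]}, {"translation": [0, 0, 0], "rotation": [0, 0, 0]}, {"translation": [0, 0, 0], "rotation": [0, 0, 0]}, {"translation": [0, 0, 0], "rotation": [0, 0, 0]}, {"translation": [0, 0, 0], "rotation": [0, 0, 0]}, {"translation": [0, 0, 0], "rotation": [0, 0, 0]}], "jaw": 1, "newtons": 25}}

```text
t: 11.08
eef_pos: [0.4734, 0.3218, 0.0688]
ee_rot: [-3.141, -0.0, -0.246]
force: [-1.2, 0.4, 3.3]
width: 0.0417
gripper_force: 25.0
```

Call:
{"op": "apply_moves", "data": {"steps": [{"translation": [0, 0, 0.03], "rotation": [0, 0, 0]}, {"translation": [0, 0, 0.08], "rotation": [0, 0, 0]}, {"translation": [0, 0, 0.15], "rotation": [0, 0, 0]}, {"translation": [0, 0, 0.22], "rotation": [0, 0, 0]}, {"translation": [0, 0, 0.3], "rotation": [0, 0, 0]}, {"translation": [0, 0, 0.38], "rotation": [0, 0, 0]}, {"translation": [0, 0, 0.45], "rotation": [0, 0, 0]}, {"translation": [0, 0, 0.5], "rotation": [0, 0, 0]}, {"translation": [0, 0, 0.52], "rotation": [0, 0, 0]}, {"translation": [0, 0, 0.52], "rotation": [0, 0, 0]}]}}

```text
t: 11.92
eef_pos: [0.4733, 0.3218, 0.1994]
ee_rot: [-3.14, -0.0, -0.246]
force: [0.3, 0.9, -4.8]
width: 0.0418
gripper_force: 25.0
```

Run:
```python
from h import *
def gr(f,uv,z=0):
    m=lm(f);d=Ro.from_euler('xyz',m['rotation']).as_matrix()@[(uv[0]-m['cx'])/m['fx'],(uv[1]-m['cy'])/m['fy'],1]
    c=np.array(m['xyz']);return (c+d*(z-c[2])/d[2])[:2].round(3)
S='pics/side0.png';
print('small',gr(S,(233,240)),'caster',gr(S,(282,253)),'hammerhead',gr(S,(360,228)),'handle end',gr(S,(402,287)))
for n in [(.45,.05),(.48,.06),(.5,.03)]: print(n,proj(lm(S),[*n,0]).round())
b=snap('scene','pics/sc2.png')
```

```text
small [0.425 0.185] caster [0.554 0.12 ] hammerhead [0.776 0.186] handle end [ 0.838 -0.033]
(0.45, 0.05) [[244. 277.]]
(0.48, 0.06) [[255. 273.]]
(0.5, 0.03) [[264. 281.]]
```

Call:
{"op": "apply_moves", "data": {"steps": [{"translation": [-0.006, -0.05, 0], "rotation": [0, 0, -0.07]}, {"translation": [-0.012, -0.1, 0], "rotation": [0, 0, -0.15]}, {"translation": [-0.018, -0.16, 0], "rotation": [0, 0, -0.24]}, {"translation": [-0.024, -0.22, 0], "rotation": [0, 0, -0.33]}, {"translation": [-0.03, -0.28, 0], "rotation": [0, 0, -0.43]}, {"translation": [-0.036, -0.34, 0], "rotation": [0, 0, -0.52]}, {"translation": [-0.043, -0.4, 0], "rotation": [0, 0, -0.61]}, {"translation": [-0.05, -0.46, 0], "rotation": [0, 0, -0.69]}, {"translation": [-0.058, -0.52, 0], "rotation": [0, 0, -0.76]}, {"translation": [-0.066, -0.56, 0], "rotation": [0, 0, -0.8]}]}}

```text
t: 12.8
eef_pos: [0.456, 0.1797, 0.1978]
ee_rot: [3.14, 0.0, -0.668]
force: [-0.6, 0.3, -4.6]
width: 0.0419
gripper_force: 25.0
```

Call:
{"op": "apply_moves", "data": {"steps": [{"translation": [-0.006, -0.05, 0], "rotation": [0, 0, -0.07]}, {"translation": [-0.012, -0.1, 0], "rotation": [0, 0, -0.15]}, {"translation": [-0.018, -0.16, 0], "rotation": [0, 0, -0.24]}, {"translation": [-0.024, -0.22, 0], "rotation": [0, 0, -0.33]}, {"translation": [-0.03, -0.28, 0], "rotation": [0, 0, -0.43]}, {"translation": [-0.036, -0.34, 0], "rotation": [0, 0, -0.52]}, {"translation": [-0.043, -0.4, 0], "rotation": [0, 0, -0.61]}, {"translation": [-0.05, -0.46, 0], "rotation": [0, 0, -0.69]}, {"translation": [-0.058, -0.52, 0], "rotation": [0, 0, -0.76]}, {"translation": [-0.066, -0.568, 0], "rotation": [0, 0, -0.8]}]}}

```text
t: 13.63
eef_pos: [0.4398, 0.0379, 0.1986]
ee_rot: [-3.142, -0.0, -1.088]
force: [0.8, -0.3, -4.1]
width: 0.0417
gripper_force: 25.0
```

Call:
{"op": "apply_moves", "data": {"steps": [{"translation": [0, 0, -0.03], "rotation": [0, 0, -0.08]}, {"translation": [0, 0, -0.08], "rotation": [0, 0, -0.18]}, {"translation": [0, 0, -0.15], "rotation": [0, 0, -0.28]}, {"translation": [0, 0, -0.22], "rotation": [0, 0, -0.38]}, {"translation": [0, 0, -0.29], "rotation": [0, 0, -0.48]}, {"translation": [0, 0, -0.36], "rotation": [0, 0, -0.54]}, {"translation": [0, 0, -0.43], "rotation": [0, 0, -0.57]}, {"translation": [0, 0, -0.49], "rotation": [0, 0, -0.57]}, {"translation": [0, 0, -0.53], "rotation": [0, 0, -0.57]}, {"translation": [0, 0, -0.56], "rotation": [0, 0, -0.57]}]}}

```text
t: 14.47
eef_pos: [0.44, 0.0389, 0.0576]
ee_rot: [3.141, -0.0, -1.384]
force: [1.0, -0.5, -3.9]
width: 0.0418
gripper_force: 25.0
```

Call:
{"op": "apply_moves", "data": {"steps": [{"translation": [0, 0, -0.006], "rotation": [0, 0, 0]}, {"translation": [0, 0, -0.011], "rotation": [0, 0, 0]}, {"translation": [0, 0, -0.016], "rotation": [0, 0, 0]}, {"translation": [0, 0, -0.02], "rotation": [0, 0, 0]}, {"translation": [0, 0, -0.024], "rotation": [0, 0, 0]}, {"translation": [0, 0, -0.028], "rotation": [0, 0, 0]}, {"translation": [0, 0, -0.031], "rotation": [0, 0, 0]}, {"translation": [0, 0, -0.034], "rotation": [0, 0, 0]}, {"translation": [0, 0, -0.034], "rotation": [0, 0, 0]}, {"translation": [0, 0, -0.034], "rotation": [0, 0, 0]}]}}

```text
t: 15.3
eef_pos: [0.4403, 0.0396, 0.0501]
ee_rot: [3.142, -0.0, -1.382]
force: [-0.3, 0.4, -4.9]
width: 0.0418
gripper_force: 25.0
```

Not down yet; a little further.

Call:
{"op": "apply_moves", "data": {"steps": [{"translation": [0, 0, -0.002], "rotation": [0, 0, 0]}, {"translation": [0, 0, -0.003], "rotation": [0, 0, 0]}, {"translation": [0, 0, -0.004], "rotation": [0, 0, 0]}, {"translation": [0, 0, -0.005], "rotation": [0, 0, 0]}, {"translation": [0, 0, -0.006], "rotation": [0, 0, 0]}, {"translation": [0, 0, -0.007], "rotation": [0, 0, 0]}, {"translation": [0, 0, -0.007], "rotation": [0, 0, 0]}, {"translation": [0, 0, -0.007], "rotation": [0, 0, 0]}, {"translation": [0, 0, -0.007], "rotation": [0, 0, 0]}, {"translation": [0, 0, -0.007], "rotation": [0, 0, 0]}]}}

```text
t: 16.13
eef_pos: [0.4403, 0.0396, 0.0488]
ee_rot: [-3.141, -0.0, -1.382]
force: [-3.8, 1.4, 5.5]
width: 0.0419
gripper_force: 25.0
```

Call:
{"op": "apply_moves", "data": {"steps": [{"translation": [0, 0, 0], "rotation": [0, 0, 0]}, {"translation": [0, 0, 0], "rotation": [0, 0, 0]}, {"translation": [0, 0, 0], "rotation": [0, 0, 0]}, {"translation": [0, 0, 0], "rotation": [0, 0, 0]}, {"translation": [0, 0, 0.04], "rotation": [0, 0, 0]}, {"translation": [0, 0, 0.12], "rotation": [0, 0, 0]}, {"translation": [0, 0, 0.22], "rotation": [0, 0, 0]}, {"translation": [0, 0, 0.32], "rotation": [0, 0, 0]}, {"translation": [0, 0, 0.4], "rotation": [0, 0, 0]}, {"translation": [0, 0, 0.4], "rotation": [0, 0, 0]}], "jaw": -1}}

```text
t: 16.97
eef_pos: [0.4428, 0.0406, 0.1523]
ee_rot: [-3.135, 0.001, -1.381]
force: [1.5, 0.4, 0.0]
width: 0.0876
gripper_force: 0.0
```

Call:
{"op": "apply_moves", "data": {"steps": [{"translation": [0, 0, 0], "rotation": [0, 0, -0.1]}, {"translation": [0, 0, 0], "rotation": [0, 0, -0.25]}, {"translation": [0, 0, 0], "rotation": [0, 0, -0.45]}, {"translation": [0, 0, 0], "rotation": [0, 0, -0.65]}, {"translation": [0, 0, 0], "rotation": [0, 0, -0.85]}, {"translation": [0, 0, 0], "rotation": [0, 0, -1]}, {"translation": [0, 0, 0], "rotation": [0, 0, -1]}, {"translation": [0, 0, 0], "rotation": [0, 0, -1]}, {"translation": [0, 0, 0], "rotation": [0, 0, -1]}, {"translation": [0, 0, 0], "rotation": [0, 0, -1]}]}}

```text
t: 17.8
eef_pos: [0.4403, 0.0396, 0.1482]
ee_rot: [3.142, -0.0, -1.904]
force: [-0.1, 0.0, -0.2]
width: 0.0878
gripper_force: 0.0
```

Call:
{"op": "apply_moves", "data": {"steps": [{"translation": [0, 0, 0], "rotation": [0, 0, -0.1]}, {"translation": [0, 0, 0], "rotation": [0, 0, -0.25]}, {"translation": [0, 0, 0], "rotation": [0, 0, -0.45]}, {"translation": [0, 0, 0], "rotation": [0, 0, -0.65]}, {"translation": [0, 0, 0], "rotation": [0, 0, -0.85]}, {"translation": [0, 0, 0], "rotation": [0, 0, -1]}, {"translation": [0, 0, 0], "rotation": [0, 0, -1]}, {"translation": [0, 0, 0], "rotation": [0, 0, -1]}, {"translation": [0, 0, 0], "rotation": [0, 0, -1]}, {"translation": [0, 0, 0], "rotation": [0, 0, -1]}]}}

```text
t: 18.63
eef_pos: [0.4403, 0.0397, 0.1483]
ee_rot: [-3.142, 0.0, -2.427]
force: [-0.5, -0.1, 0.1]
width: 0.088
gripper_force: 0.0
```

Call:
{"op": "apply_moves", "data": {"steps": [{"translation": [0, 0, 0], "rotation": [0, 0, -0.1]}, {"translation": [0, 0, 0], "rotation": [0, 0, -0.25]}, {"translation": [0, 0, 0], "rotation": [0, 0, -0.45]}, {"translation": [0, 0, 0], "rotation": [0, 0, -0.65]}, {"translation": [0, 0, 0], "rotation": [0, 0, -0.85]}, {"translation": [0, 0, 0], "rotation": [0, 0, -1]}, {"translation": [0, 0, 0], "rotation": [0, 0, -1]}, {"translation": [0, 0, 0], "rotation": [0, 0, -1]}, {"translation": [0, 0, 0], "rotation": [0, 0, -1]}, {"translation": [0, 0, 0], "rotation": [0, 0, -1]}]}}

```text
t: 19.47
eef_pos: [0.4403, 0.0396, 0.1483]
ee_rot: [-3.142, -0.0, -2.951]
force: [0.5, -0.1, 0.3]
width: 0.0874
gripper_force: 0.0
```

Call:
{"op": "apply_moves", "data": {"steps": [{"translation": [0, 0, -0.04], "rotation": [0, 0, 0]}, {"translation": [0, 0, -0.1], "rotation": [0, 0, 0]}, {"translation": [0, 0, -0.16], "rotation": [0, 0, 0]}, {"translation": [0, 0, -0.22], "rotation": [0, 0, 0]}, {"translation": [0, 0, -0.28], "rotation": [0, 0, 0]}, {"translation": [0, 0, -0.33], "rotation": [0, 0, 0]}, {"translation": [0, 0, -0.37], "rotation": [0, 0, 0]}, {"translation": [0, 0, -0.4], "rotation": [0, 0, 0]}, {"translation": [0, 0, -0.41], "rotation": [0, 0, 0]}, {"translation": [0, 0, -0.41], "rotation": [0, 0, 0]}]}}

```text
t: 20.3
eef_pos: [0.4401, 0.0395, 0.0454]
ee_rot: [-3.141, -0.001, -2.952]
force: [0.4, 0.4, -0.9]
width: 0.088
gripper_force: 0.0
```

Call:
{"op": "apply_moves", "data": {"steps": [{"translation": [0, 0, 0], "rotation": [0, 0, 0]}, {"translation": [0, 0, 0], "rotation": [0, 0, 0]}, {"translation": [0, 0, 0], "rotation": [0, 0, 0]}, {"translation": [0, 0, 0], "rotation": [0, 0, 0]}, {"translation": [0, 0, 0], "rotation": [0, 0, 0]}, {"translation": [0, 0, 0], "rotation": [0, 0, 0]}, {"translation": [0, 0, 0], "rotation": [0, 0, 0]}, {"translation": [0, 0, 0], "rotation": [0, 0, 0]}, {"translation": [0, 0, 0], "rotation": [0, 0, 0]}, {"translation": [0, 0, 0], "rotation": [0, 0, 0]}], "jaw": 1, "newtons": 25}}

```text
t: 21.13
eef_pos: [0.4405, 0.0397, 0.0462]
ee_rot: [-3.142, 0.0, -2.953]
force: [-0.6, -0.4, 6.7]
width: 0.0601
gripper_force: 25.0
```

Call:
{"op": "apply_moves", "data": {"steps": [{"translation": [0, 0, 0.03], "rotation": [0, 0, 0]}, {"translation": [0, 0, 0.08], "rotation": [0, 0, 0]}, {"translation": [0, 0, 0.15], "rotation": [0, 0, 0]}, {"translation": [0, 0, 0.22], "rotation": [0, 0, 0]}, {"translation": [0, 0, 0.3], "rotation": [0, 0, 0]}, {"translation": [0, 0, 0.38], "rotation": [0, 0, 0]}, {"translation": [0, 0, 0.46], "rotation": [0, 0, 0]}, {"translation": [0, 0, 0.53], "rotation": [0, 0, 0]}, {"translation": [0, 0, 0.58], "rotation": [0, 0, 0]}, {"translation": [0, 0, 0.6], "rotation": [0, 0, 0]}]}}

```text
t: 21.97
eef_pos: [0.4404, 0.0398, 0.1974]
ee_rot: [3.141, 0.002, -2.953]
force: [0.6, 1.0, -4.6]
width: 0.0597
gripper_force: 25.0
```

Run:
```python
from h import *
s=get_state();print(np.round(s['eef_pos'],4),np.round(s['ee_rot'],3),s['width'],s['force'])
a=snap("wrist","pics/w2.png");b=snap("side","pics/s2.png");c=snap("scene","pics/sc3.png")
k=lambda i,x,y,wd,ht,f:cv2.resize(i[y:y+ht,x:x+wd],None,fx=f,fy=f,interpolation=cv2.INTER_CUBIC)
B=k(b,195,290,190,170,3);C=k(c,95,185,60+50,100,2)
print(B.shape)
C=cv2.copyMakeBorder(k(c,100,190,90,110,2.5)[:, :225],0,510-275,0,0,cv2.BORDER_CONSTANT)
cv2.imwrite("pics/c4.png",np.hstack([B,C]))
```

```text
[0.4404 0.0398 0.1974] [ 3.141e+00  2.000e-03 -2.953e+00] 0.059670685157275 [ 0.56536984  0.99511805 -4.55605751]
(510, 570, 3)
```

View pics/c4.png

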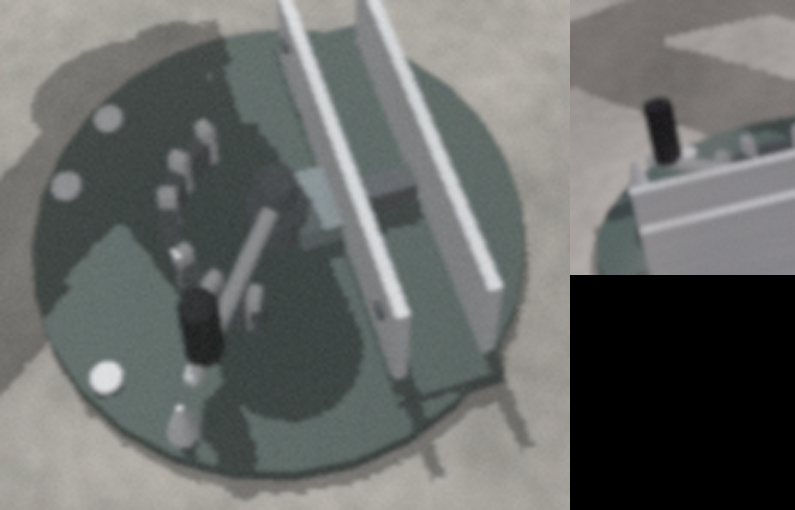

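Run:
```python
from h import *
S=lm('pics/s2.png');C=lm('pics/sc3.png');p=[.538,-.2191,.1878]
for ks,kc in (([260.7,389.3],[134.8,231.2]),([227.7,356.7],[171,214])):
  g=lambda X:np.r_[(proj(S,X[None])-ks).ravel(),(proj(C,X[None])-kc).ravel()]
  o=least_squares(g,[.4,-.4,.1]);print('knob',o.x.round(4),g(o.x).round(1))
for a in (.9,):print(proj(C,w(p,[[-.12*np.cos(a),-.12*np.sin(a),z] for z in (.114,.126)])))
def gr(m,uv,z):
    d=Ro.from_euler('xyz',m['rotation']).as_matrix()@[(uv[0]-m['cx'])/m['fx'],(uv[1]-m['cy'])/m['fy'],1]
    c=np.array(m['xyz']);return c+d*(z-c[2])/d[2]
for uv in ((367,183),(412,168),(390,200)):
  P=gr(S,np.array(uv)/3+[195,290],.045);d=P[:2]-p[:2];c,s=np.cos(p[2]),np.sin(p[2]);print('stop',c*d[0]+s*d[1],-s*d[0]+c*d[1])
# refine fixture wall tops: dense edge from both cams? scene wall corners
print('wall corners scene', proj(C,w(p,[[.11,.135,.104],[.11,-.135,.104],[.04,.135,.104],[.04,-.135,.104]])).round(1))
for y in (.045,.03,.02):
  print(y,w(p,[[.075,y,0]]).round(4))
```

```text
knob [ 0.4828 -0.3231  0.1143] [ 0.2  0.4  0.4 -0.4]
knob [ 0.4223 -0.2449  0.1127] [-0.1 -0.2 -0.2  0.2]
[[134.20707494 230.92457474]
 [133.19939251 226.24931622]]
stop 0.06420258959021945 -0.006288312237083618
stop 0.09837047009795274 -0.004574621294277669
stop 0.07512590956590928 -0.024070805306540953
wall corners scene [[259.4 250.9]
 [128.5 283.2]
 [249.1 235.5]
 [123.5 265.2]]
0.045 [[ 0.6033 -0.1609  0.    ]]
0.03 [[ 0.6061 -0.1756  0.    ]]
0.02 [[ 0.6079 -0.1854  0.    ]]
```

The knob top triangulates to z = 0.114 with the lever at the +0.9 notch, so the lever is fully down. The stop face is at about y = -5 mm in the fixture frame. Carrying the brick over the channel.

Call:
{"op": "apply_moves", "data": {"steps": [{"translation": [0.04, -0.05, 0], "rotation": [0, 0, 0]}, {"translation": [0.11, -0.13, 0], "rotation": [0, 0, 0]}, {"translation": [0.18, -0.22, 0], "rotation": [0, 0, 0]}, {"translation": [0.26, -0.31, 0], "rotation": [0, 0, 0]}, {"translation": [0.34, -0.4, 0], "rotation": [0, 0, 0]}, {"translation": [0.42, -0.5, 0], "rotation": [0, 0, 0]}, {"translation": [0.5, -0.59, 0], "rotation": [0, 0, 0]}, {"translation": [0.57, -0.68, 0], "rotation": [0, 0, 0]}, {"translation": [0.62, -0.74, 0], "rotation": [0, 0, 0]}, {"translation": [0.644, -0.764, 0], "rotation": [0, 0, 0]}]}}

```text
t: 22.95
eef_pos: [0.6016, -0.1535, 0.1929]
ee_rot: [3.141, -0.004, -2.955]
force: [0.6, 0.1, -4.9]
width: 0.0601
gripper_force: 25.0
```

Run:
```python
from h import *
import time
a=snap("wrist","pics/w3a.png")
s=get_state();print(np.round(s['eef_pos'],4),np.round(s['ee_rot'],3))
a=snap("wrist","pics/w3.png");m=lm("pics/w3.png")
p=[.538,-.2191,.1878]
for q in [(x,y) for x in (.040,.049,.101,.110) for y in (-.135,.135)]:
  print(q,proj(m,w(p,[[*q,.104]])).round(1))
```

```text
[ 0.602  -0.1534  0.193 ] [ 3.141 -0.004 -2.955]
(0.04, -0.135) [[ -1.6 196.8]]
(0.04, 0.135) [[459.9 196.5]]
(0.049, -0.135) [[  1.9 211.8]]
(0.049, 0.135) [[458.3 211.5]]
(0.101, -0.135) [[ 20.6 292.6]]
(0.101, 0.135) [[450.1 292.4]]
(0.11, -0.135) [[ 23.6 305.6]]
(0.11, 0.135) [[448.7 305.4]]
```

View pics/w3.png

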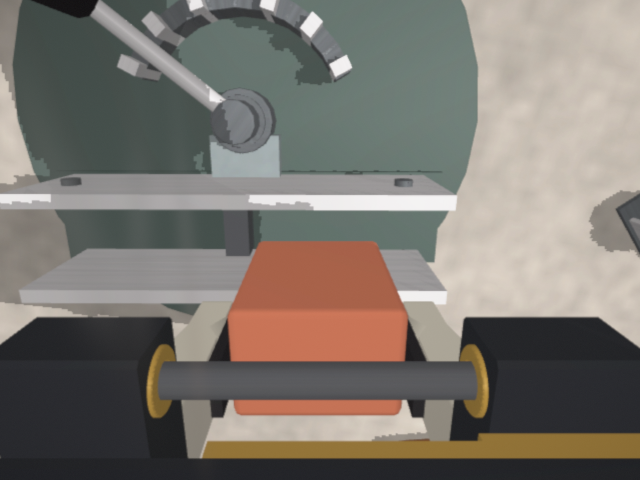

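The wrist view shows the wall-top edges level in the image. The near wall's strip is at v≈195–209 and the far wall's at 291–302, about 2 px off prediction. The stop's dark block is at u 225–252, v≈230, to the left of the brick.

Run:
```python
from h import *
m=lm("pics/w3.png");p=[.538,-.2191,.1878]
def gr(uv,z):
    d=Ro.from_euler('xyz',m['rotation']).as_matrix()@[(uv[0]-m['cx'])/m['fx'],(uv[1]-m['cy'])/m['fy'],1]
    c=np.array(m['xyz']);P=c+d*(z-c[2])/d[2];d=P[:2]-p[:2];c,s=np.cos(p[2]),np.sin(p[2]);return np.array([c*d[0]+s*d[1],-s*d[0]+c*d[1]]).round(4)
for uv in ((252,230),(252,245),(225,230)): print(gr(uv,.045))
for uv in ((456,195),(456,209),(446,291),(446,302)): print('wall',gr(uv,.104))
s=get_state();e=np.array(s['eef_pos']);d=e[:2]-p[:2];c,sn=np.cos(p[2]),np.sin(p[2]);print('tcp fix',c*d[0]+sn*d[1],-sn*d[0]+c*d[1],e.round(4),np.round(s['ee_rot'],4))
```

```text
[0.0767 0.0031]
[0.0884 0.0025]
[ 0.0767 -0.017 ]
wall [0.0391 0.1327]
wall [0.0475 0.1335]
wall [0.1    0.1324]
wall [0.1076 0.1331]
tcp fix 0.07437760227880313 0.053860098276606753 [ 0.601  -0.1523  0.1932] [ 3.1407 -0.0037 -2.9552]
```

Call:
{"op": "apply_moves", "data": {"steps": [{"translation": [-0.003, 0, 0], "rotation": [0, 0, 0]}, {"translation": [-0.003, 0, 0], "rotation": [0, 0, 0]}, {"translation": [-0.003, 0, -0.04], "rotation": [0, 0, 0]}, {"translation": [-0.003, 0, -0.08], "rotation": [0, 0, 0]}, {"translation": [-0.003, 0, -0.12], "rotation": [0, 0, 0]}, {"translation": [-0.003, 0, -0.15], "rotation": [0, 0, 0]}, {"translation": [-0.003, 0, -0.18], "rotation": [0, 0, 0]}, {"translation": [-0.003, 0, -0.2], "rotation": [0, 0, 0]}, {"translation": [-0.003, 0, -0.22], "rotation": [0, 0, 0]}, {"translation": [-0.003, 0, -0.24], "rotation": [0, 0, 0]}]}}

```text
t: 23.88
eef_pos: [0.6007, -0.1514, 0.1354]
ee_rot: [-3.141, 0.0, -2.953]
force: [-0.1, -0.7, -4.7]
width: 0.0598
gripper_force: 25.0
```

Call:
{"op": "apply_moves", "data": {"steps": [{"translation": [0, 0, -0.03], "rotation": [0, 0, 0]}, {"translation": [0, 0, -0.06], "rotation": [0, 0, 0]}, {"translation": [0, 0, -0.1], "rotation": [0, 0, 0]}, {"translation": [0, 0, -0.14], "rotation": [0, 0, 0]}, {"translation": [0, 0, -0.18], "rotation": [0, 0, 0]}, {"translation": [0, 0, -0.21], "rotation": [0, 0, 0]}, {"translation": [0, 0, -0.24], "rotation": [0, 0, 0]}, {"translation": [0, 0, -0.26], "rotation": [0, 0, 0]}, {"translation": [0, 0, -0.26], "rotation": [0, 0, 0]}, {"translation": [0, 0, -0.26], "rotation": [0, 0, 0]}]}}

```text
t: 24.72
eef_pos: [0.6006, -0.1514, 0.0706]
ee_rot: [-3.142, -0.0, -2.953]
force: [0.3, -0.9, -4.6]
width: 0.0595
gripper_force: 25.0
```

Call:
{"op": "apply_moves", "data": {"steps": [{"translation": [0, 0, -0.003], "rotation": [0, 0, 0]}, {"translation": [0, 0, -0.006], "rotation": [0, 0, 0]}, {"translation": [0, 0, -0.009], "rotation": [0, 0, 0]}, {"translation": [0, 0, -0.012], "rotation": [0, 0, 0]}, {"translation": [0, 0, -0.015], "rotation": [0, 0, 0]}, {"translation": [0, 0, -0.017], "rotation": [0, 0, 0]}, {"translation": [0, 0, -0.018], "rotation": [0, 0, 0]}, {"translation": [0, 0, -0.018], "rotation": [0, 0, 0]}, {"translation": [0, 0, -0.018], "rotation": [0, 0, 0]}, {"translation": [0, 0, -0.018], "rotation": [0, 0, 0]}]}}

```text
t: 25.55
eef_pos: [0.6006, -0.1514, 0.0663]
ee_rot: [3.142, -0.0, -2.953]
force: [0.9, 0.2, -4.7]
width: 0.0595
gripper_force: 25.0
```

Call:
{"op": "apply_moves", "data": {"steps": [{"translation": [0.001, -0.008, 0], "rotation": [0, 0, 0]}, {"translation": [0.003, -0.016, 0], "rotation": [0, 0, 0]}, {"translation": [0.005, -0.025, 0], "rotation": [0, 0, 0]}, {"translation": [0.007, -0.035, 0], "rotation": [0, 0, 0]}, {"translation": [0.008, -0.045, 0], "rotation": [0, 0, 0]}, {"translation": [0.01, -0.054, 0], "rotation": [0, 0, 0]}, {"translation": [0.012, -0.062, 0], "rotation": [0, 0, 0]}, {"translation": [0.013, -0.068, 0], "rotation": [0, 0, 0]}, {"translation": [0.013, -0.07, 0], "rotation": [0, 0, 0]}, {"translation": [0.013, -0.07, 0], "rotation": [0, 0, 0]}]}}

```text
t: 26.38
eef_pos: [0.6039, -0.169, 0.0663]
ee_rot: [-3.142, 0.0, -2.953]
force: [1.1, -0.5, -4.1]
width: 0.0601
gripper_force: 25.0
```

Call:
{"op": "apply_moves", "data": {"steps": [{"translation": [0, -0.002, 0], "rotation": [0, 0, 0]}, {"translation": [0.001, -0.004, 0], "rotation": [0, 0, 0]}, {"translation": [0.001, -0.006, 0], "rotation": [0, 0, 0]}, {"translation": [0.002, -0.008, 0], "rotation": [0, 0, 0]}, {"translation": [0.002, -0.01, 0], "rotation": [0, 0, 0]}, {"translation": [0.002, -0.01, 0], "rotation": [0, 0, 0]}, {"translation": [0.002, -0.01, 0], "rotation": [0, 0, 0]}, {"translation": [0.002, -0.01, 0], "rotation": [0, 0, 0]}, {"translation": [0.002, -0.01, 0], "rotation": [0, 0, 0]}, {"translation": [0.002, -0.01, 0], "rotation": [0, 0, 0]}]}}

```text
t: 27.22
eef_pos: [0.6043, -0.1714, 0.0663]
ee_rot: [3.142, 0.0, -2.953]
force: [-0.2, -0.1, -4.2]
width: 0.0599
gripper_force: 25.0
```

Call:
{"op": "apply_moves", "data": {"steps": [{"translation": [0, -0.001, 0], "rotation": [0, 0, 0]}, {"translation": [0, -0.002, 0], "rotation": [0, 0, 0]}, {"translation": [0.001, -0.004, 0], "rotation": [0, 0, 0]}, {"translation": [0.001, -0.005, 0], "rotation": [0, 0, 0]}, {"translation": [0.001, -0.006, 0], "rotation": [0, 0, 0]}, {"translation": [0.001, -0.007, 0], "rotation": [0, 0, 0]}, {"translation": [0.002, -0.008, 0], "rotation": [0, 0, 0]}, {"translation": [0.002, -0.009, 0], "rotation": [0, 0, 0]}, {"translation": [0.002, -0.01, 0], "rotation": [0, 0, 0]}, {"translation": [0.002, -0.01, 0], "rotation": [0, 0, 0]}]}}

```text
t: 28.05
eef_pos: [0.6048, -0.1739, 0.0663]
ee_rot: [3.142, -0.0, -2.953]
force: [0.3, 0.1, -4.8]
width: 0.0603
gripper_force: 25.0
```

Call:
{"op": "apply_moves", "data": {"steps": [{"translation": [0, -0.001, 0], "rotation": [0, 0, 0]}, {"translation": [0, -0.002, 0], "rotation": [0, 0, 0]}, {"translation": [0.001, -0.003, 0], "rotation": [0, 0, 0]}, {"translation": [0.001, -0.004, 0], "rotation": [0, 0, 0]}, {"translation": [0.001, -0.005, 0], "rotation": [0, 0, 0]}, {"translation": [0.001, -0.006, 0], "rotation": [0, 0, 0]}, {"translation": [0.001, -0.006, 0], "rotation": [0, 0, 0]}, {"translation": [0.001, -0.006, 0], "rotation": [0, 0, 0]}, {"translation": [0.001, -0.006, 0], "rotation": [0, 0, 0]}, {"translation": [0.001, -0.006, 0], "rotation": [0, 0, 0]}]}}

```text
t: 28.88
eef_pos: [0.6051, -0.1749, 0.0663]
ee_rot: [3.141, 0.0, -2.953]
force: [0.5, 5.0, -3.7]
width: 0.0602
gripper_force: 25.0
```

Call:
{"op": "apply_moves", "data": {"steps": [{"translation": [0, 0, -0.001], "rotation": [0, 0, 0]}, {"translation": [0, 0, -0.002], "rotation": [0, 0, 0]}, {"translation": [0, 0, -0.003], "rotation": [0, 0, 0]}, {"translation": [0, -0.001, -0.004], "rotation": [0, 0, 0]}, {"translation": [0, -0.001, -0.005], "rotation": [0, 0, 0]}, {"translation": [0, -0.001, -0.006], "rotation": [0, 0, 0]}, {"translation": [0, -0.001, -0.006], "rotation": [0, 0, 0]}, {"translation": [0, -0.001, -0.006], "rotation": [0, 0, 0]}, {"translation": [0, -0.001, -0.006], "rotation": [0, 0, 0]}, {"translation": [0, -0.001, -0.006], "rotation": [0, 0, 0]}]}}

```text
t: 29.72
eef_pos: [0.6052, -0.1749, 0.0662]
ee_rot: [3.141, 0.001, -2.953]
force: [-4.5, 8.6, 8.5]
width: 0.06
gripper_force: 25.0
```

Call:
{"op": "apply_moves", "data": {"steps": [{"translation": [0, 0, 0], "rotation": [0, 0, 0]}, {"translation": [0, 0, 0], "rotation": [0, 0, 0]}, {"translation": [0, 0, 0], "rotation": [0, 0, 0]}, {"translation": [0, 0, 0], "rotation": [0, 0, 0]}, {"translation": [0, 0, 0.04], "rotation": [0, 0, 0]}, {"translation": [0, 0, 0.12], "rotation": [0, 0, 0]}, {"translation": [0, 0, 0.22], "rotation": [0, 0, 0]}, {"translation": [0, 0, 0.34], "rotation": [0, 0, 0]}, {"translation": [0, 0, 0.46], "rotation": [0, 0, 0]}, {"translation": [0, 0, 0.54], "rotation": [0, 0, 0]}], "jaw": -1}}

```text
t: 30.55
eef_pos: [0.606, -0.1762, 0.204]
ee_rot: [-3.14, 0.003, -2.953]
force: [0.2, -0.7, 1.3]
width: 0.0874
gripper_force: 0.0
```

Call:
{"op": "apply_moves", "data": {"steps": [{"translation": [0, 0.05, 0.04], "rotation": [0, 0, 0]}, {"translation": [0, 0.12, 0.08], "rotation": [0, 0, 0]}, {"translation": [0, 0.2, 0.12], "rotation": [0, 0, 0]}, {"translation": [0, 0.28, 0.16], "rotation": [0, 0, 0]}, {"translation": [0, 0.36, 0.2], "rotation": [0, 0, 0]}, {"translation": [0, 0.44, 0.2], "rotation": [0, 0, 0]}, {"translation": [0, 0.5, 0.2], "rotation": [0, 0, 0]}, {"translation": [0, 0.55, 0.2], "rotation": [0, 0, 0]}, {"translation": [0, 0.55, 0.2], "rotation": [0, 0, 0]}, {"translation": [0, 0.55, 0.2], "rotation": [0, 0, 0]}]}}

```text
t: 31.38
eef_pos: [0.6049, -0.0375, 0.2497]
ee_rot: [-3.142, -0.0, -2.952]
force: [-0.0, -1.0, -0.5]
width: 0.0876
gripper_force: 0.0
```

Run:
```python
from h import *
b=snap("side","pics/s4.png");c=snap("scene","pics/sc4.png");a=snap("wrist","pics/w4.png")
k=lambda i,x,y,wd,ht,f:cv2.resize(i[y:y+ht,x:x+wd],None,fx=f,fy=f,interpolation=cv2.INTER_CUBIC)
L=k(b,200,280,180,180,2.5); R1=k(b,195,135,115,120,2.8)[:, :322]; R2=k(c,100,190,175,137,1.84)[:252,:322]
R1=R1[:336]
L=cv2.copyMakeBorder(L,0,max(0,R1.shape[0]+R2.shape[0]-450),0,0,cv2.BORDER_CONSTANT)
R=np.vstack([R1,cv2.resize(R2,(R1.shape[1],R2.shape[0]))]);L=L[:R.shape[0]];print(L.shape,R.shape)
cv2.imwrite("pics/c5.png",np.hstack([L,R]))
```

```text
(588, 450, 3) (588, 322, 3)
```

View pics/c5.png

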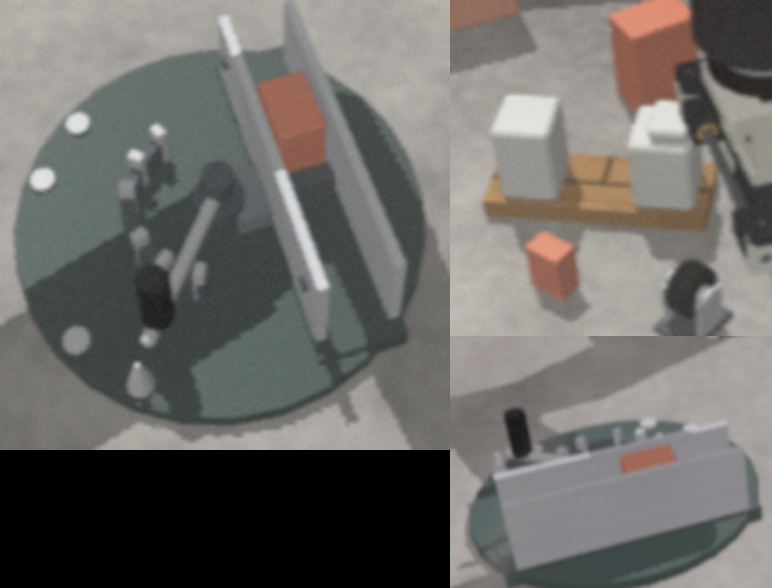

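The view shows the brick upright in the channel at crop (293,120) with its end at the stop (315,178). The lever points at the cone, and the marbles and caster have not moved. Handing in.

```bash
python3 -c "from station import *; print(job_done())"
```

```text
the job is handed in; nothing more can be done
None
```

I handed the job in at about 31.5 s: the lever is down in the cone-marked notch and the brick stands upright in the channel, end against the stop; the marbles and caster look unmoved, and I did not recheck the hammer, which the arm never went near.

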